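# Find the blocked tube cell with the depth gauge and take it out of its dock

### The arm

A 6-joint arm with a two-finger parallel gripper is mounted at the origin on a cart in front of the work surface, level with it; the furniture and walls round the work are solid. World frame = base frame: x ahead of the robot, y to its left, z up, the work surface at z = 0. Lengths are in m, angles in rad, forces in N, time in s.
With the tool pointing down it reaches from about 0.4 to 0.925 m from the base axis. Payload 3.4 kg.
Tool frame: the origin (TCP) lies midway between the tips of the shut fingers; the grasp point (between the pads) lies 19 mm behind it; z points along the fingers, x is the direction in which the jaws open and shut, and the axes are right-handed (so a half turn about z gives the same grasp; the last joint's range is limited). The gripper opens to 85 mm and grips with 20 to 120 N. Pads are 22 mm wide; open, the fingers measure 114 mm over their backs; the gripper's body (76 mm by 85 mm) begins 54 mm behind the grasp point. The pads swing forward as they close: fully open they stand 13 mm farther back than shut.
Start: joints at [1.067, 0.307, 1.506, -0, 1.328, -0.073], TCP at [0.24, 0.523, 0.231] pointing down, gripper open.
Joint ranges: [-3.12, 3.12], [-1.05, 2.28], [0.14, 2.33], [-1.42, 4.57], [0.1, 2.73], [-2.68, 2.68]. Speed limits (rad/s): [2.57, 2.57, 3.14, 3.14, 3.14, 3.14].

### API

Orientations are given as [roll, pitch, yaw] about the fixed x, y, z axes, in that order (R = Rz(yaw) Ry(pitch) Rx(roll)).
In Python, from rig import env gives the robot as it stands.
- The arm moves only by the tool drive_tool, never from a script. Its argument "increments" is a list of rows, each an object with "rot": the turn, a rotation vector about the world's x, y, z in rad, a list of three; "slide": the shift along the world's x, y, z in m, a list of three; "gripper": the finger opening in m, from 0 to 0.0854. A call has 1 to 12 rows; each row is the pose to reach, as a shift and turn from the pose measured when the call began; what a row does not reach only later rows make up. A row lasts 1/10 s, in which the tool goes at most 50 mm and 8.59 degrees, less where a joint would pass 70% of its speed; a pose out of reach is approached as far as the arm can. A call with a gripper value outside its range is refused whole. The fingers move at their own pace and stop on an object; "squeeze" is the grip in N (left out, the last holds). Time passes only in rows, so rows that repeat a pose let the fingers close. It gives the time, the measured TCP pose, the force and the opening at its end, in the units of the state.
- env.state(): the state, without advancing time (a new reading comes with each control period).
- env.get_image(name): name is "scene" or "side" or "wrist"; returns a dict with "image" (384x512x3 uint8, red, green, blue), "mtx" (3x3 intrinsics, pixels), "rvec" (rotation vector, rad) and "tvec" (3), from world to camera coordinates, as OpenCV has them. Camera axes: x right, y down, z forward; pixel columns grow to the right and rows downward; lengths in m; the calibration is good to about 2 mm. A picture is of the moment at which its call begins. There is no depth.
- env.job_done(): hands the job in, once; it reports no verdict.
The state is a dict: "time_s": time; "q": joint angles; "qd": joint speeds; "effort": joint torques, N m; "tool_pos": TCP position; "ee_rot": TCP orientation; "ft_force": force on the tool from outside, world axes, zero at the start; "ft_torque": the same for the moment, N m; "opening": finger opening in m.
Only numpy, scipy, OpenCV 4.12 (cv2) and the standard library are available. Lean on these libraries where they do the work, as an engineer would, in place of code of your own. Each camera call takes 0.05 s, during which the arm holds its last target.

### The job

One of the three aluminium tube cells in the dock has residue set hard in the bottom of its well, so that its well is clearly shallower than the other two. Slide the depth gauge along its rail over the wells and press its rod gently down until it bottoms, until you have measured the shallow one; then slide the gauge clear, press that cell's latch paddle so that the cell springs up, and stand the cell upright inside the steel tray. Leave the other two cells latched in the dock, and do not knock over or shove the beaker and the two vials.

Things in the scene. Friction and masses are not known exactly. Their poses are not given: they have to be found in the camera images.
- dock: fixed grey base plate (142 x 286 mm) with a dark steel block of three bays, 42 mm high, and a guide rail (top 93 mm high) 88 mm behind their row. Origin: on the worktop under the middle bay; z up, y along the row towards the left bay, x from the paddles to the rail. Bay centres (wells) at y = +55 (left), 0 (middle), -55 mm (right).
- gauge_slide (a joint): place of the gauge on the rail, m: y of its rod in the dock frame; left, middle, right well at 0.055, 0, -0.055; stops at +-0.097. Pushed along (2.5 N friction), it stays where left. Its head over the row of wells is 34 mm wide along y, 32 mm along x, 108 to 150 mm above the worktop, with a dial 42 mm wide reaching 26 mm in front of the rod; a 20 mm wide arm joins it to the rail.
- depth_rod (a joint): travel of the gauge rod, m: 0 is up (held and returned by a spring, 2 to 4 N felt at the cap), grows as it is pressed down, 0.070 at most; the dial pointer turns with it. In a clear well (50 mm deep) it bottoms at about 0.064; in the blocked well more than 8 mm sooner; if it misses the well it stops on the cell top at about 0.014.
- rod_tip (a point): lower end of the gauge rod (steel, 7 mm thick), 96 mm above the worktop when up, 14 mm above the tops of the seated cells.
- rod_cap (a point): centre of the top of the grey round cap (25 mm wide, 11 mm thick) on the upper end of the gauge rod, 225 mm above the worktop when up; below it the bare 7 mm rod down to the head. Press here; the gauge can also be pushed along by the side of the cap or of the head.
- latch_left (a joint): spring latch of the left bay, rad: 0 holds the cell, grows as its paddle is pressed down. At about 0.2 (8 mm down, about 9 N) the cell is free and a spring lifts it by about 10 mm; stop at 0.24. Let go, the paddle springs back; the raised cell stays up and can be drawn out.
- latch_middle (a joint): spring latch of the middle bay, rad: 0 holds the cell, grows as its paddle is pressed down. At about 0.2 (8 mm down, about 9 N) the cell is free and a spring lifts it by about 10 mm; stop at 0.24. Let go, the paddle springs back; the raised cell stays up and can be drawn out.
- latch_right (a joint): spring latch of the right bay, rad: 0 holds the cell, grows as its paddle is pressed down. At about 0.2 (8 mm down, about 9 N) the cell is free and a spring lifts it by about 10 mm; stop at 0.24. Let go, the paddle springs back; the raised cell stays up and can be drawn out.
- paddle_left (a point): press point on top of the grey ribbed paddle (22 mm wide along the dock y, 38 mm long) in front of the left bay: 10 mm from its free end, 59 mm in front of the bay centre, 50 mm above the worktop when up. Pressed straight down.
- paddle_middle (a point): press point on top of the grey ribbed paddle (22 mm wide along the dock y, 38 mm long) in front of the middle bay: 10 mm from its free end, 59 mm in front of the bay centre, 50 mm above the worktop when up. Pressed straight down.
- paddle_right (a point): press point on top of the grey ribbed paddle (22 mm wide along the dock y, 38 mm long) in front of the right bay: 10 mm from its free end, 59 mm in front of the bay centre, 50 mm above the worktop when up. Pressed straight down.
- cell_a_centre (a point): centre of one of three look-alike aluminium cells, in any bay; neither name nor looks tell which is blocked. 66 mm tall; lower 30 mm is 42 (x) x 38 (y) mm, the rest 34 (x) x 38 (y) mm: grip across x, front and back. Round well in the middle of its top, 14 mm wide. Seated and latched: foot 16 mm, top 82 mm above the worktop. Its axes are those of the dock when seated. 0.24 kg.
- cell_b_centre (a point): centre of one of three look-alike aluminium cells, in any bay; neither name nor looks tell which is blocked. 66 mm tall; lower 30 mm is 42 (x) x 38 (y) mm, the rest 34 (x) x 38 (y) mm: grip across x, front and back. Round well in the middle of its top, 14 mm wide. Seated and latched: foot 16 mm, top 82 mm above the worktop. Its axes are those of the dock when seated. 0.24 kg.
- cell_c_centre (a point): centre of one of three look-alike aluminium cells, in any bay; neither name nor looks tell which is blocked. 66 mm tall; lower 30 mm is 42 (x) x 38 (y) mm, the rest 34 (x) x 38 (y) mm: grip across x, front and back. Round well in the middle of its top, 14 mm wide. Seated and latched: foot 16 mm, top 82 mm above the worktop. Its axes are those of the dock when seated. 0.24 kg.
- tray_floor (a point): centre of the inner floor of the loose open steel tray, 90 mm (x) by 110 mm (y), walls 2 mm thick and 16 mm high, floor 2 mm thick; it stands to the left or to the right of the dock. The cell is to stand upright on this floor.
- beaker_centre (a point): centre of a glass beaker, 75 mm wide and 92 mm tall, bystander.
- vial_1_centre (a point): centre of a small screw-top vial, 23 mm wide, 56 mm tall, bystander.
- vial_2_centre (a point): centre of a small screw-top vial, 23 mm wide, 56 mm tall, bystander.
Mind the look-alikes: they are no part of the job. What is shaped like the part that bears cell_a_centre but orange or turquoise is not meant. Leave any red look-alike of the part that bears tray_floor alone.

How it is judged:
By the outcome, as a careful person would: the job done as asked, in the order asked, and still so for the second after the job is handed in, with the robot touching nothing.
It also fails if it takes over 72 s, if anything falls off the work surface, if the arm or the gripper's body presses on something with over 40 N, if the wrist force passes 120 N, or if a joint passes its speed limit or range.

## Working session

There is one attempt and no reset: what is moved stays moved. The work goes in short steps, Python scripts to look and compute and a tool call to move; the robot and the scene stay as the last step left them, time stands still between calls to the robot, and variables do not carry over. Pictures are saved under pics/ and viewed, and the job is handed in when it is done.

Besides the shell and the picture viewer there is one more tool, called after "Request:" by a JSON object that holds its "fn" and its "kwargs". drive_tool: Moves the arm, as the interface text tells. Its arguments: {"type":"object","properties":{"increments":{"type":"array","items":{"type":"object","properties":{"rot":{"type":"array","items":{"type":"number"}},"slide":{"type":"array","items":{"type":"number"}},"gripper":{"type":"number"}}}},"squeeze":{"type":"number"}},"required":["increments"]}

```bash
ls; mkdir -p pics; cat > h.py <<'E'
import numpy as np, cv2
from rig import env
def snap(n,f):
    d=env.get_image(n); cv2.imwrite(f'pics/{f}.png',cv2.cvtColor(d['image'],cv2.COLOR_RGB2BGR))
    np.savez(f'pics/{f}.npz',**{k:np.asarray(v) for k,v in d.items()}); return d
def load(f): return dict(np.load(f'pics/{f}.npz'))
def ray(d,uv):
    R,_=cv2.Rodrigues(np.float64(d['rvec'])); t=np.float64(d['tvec']).reshape(3)
    p=np.linalg.inv(d['mtx'])@np.array([uv[0],uv[1],1.]); return -R.T@t, R.T@p
def onz(d,uv,z):
    c,r=ray(d,uv); return c+r*(z-c[2])/r[2]
def proj(d,P):
    return cv2.projectPoints(np.float64(P).reshape(-1,1,3),np.float64(d['rvec']),np.float64(d['tvec']),np.float64(d['mtx']),None)[0].reshape(-1,2)
def st():
    s=env.state(); print({k:np.round(s[k],4).tolist() for k in ['time_s','q','tool_pos','ee_rot','ft_force','opening']})
E
python3 - <<'E'
from h import *
for n in ['scene','side','wrist']:
    d=snap(n,n+'0'); print(n,ray(d,(256,192)))
st()
E
```

```text
pics
scene (array([ 0.15706189, -0.59372804,  0.83146247]), array([ 0.37748719,  0.63231681, -0.67654409]))
side (array([ 0.2146472 , -0.64862735,  0.68333044]), array([ 0.3329693 ,  0.76213001, -0.55535138]))
wrist (array([0.16955497, 0.55422606, 0.37237943]), array([ 0.27680636, -0.14044716, -0.95068081]))
{'time_s': 0.15, 'q': [1.0675, 0.3074, 1.5074, 0.0, 1.3284, -0.0735], 'tool_pos': [0.2394, 0.5222, 0.2306], 'ee_rot': [-3.1415, 0.0016, 1.141], 'ft_force': [-0.5945, 0.2859, -0.6994], 'opening': 0.0855}
```

View pics/scene0.png

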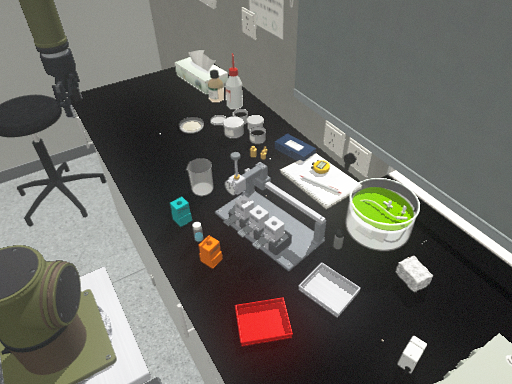

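View pics/side0.png

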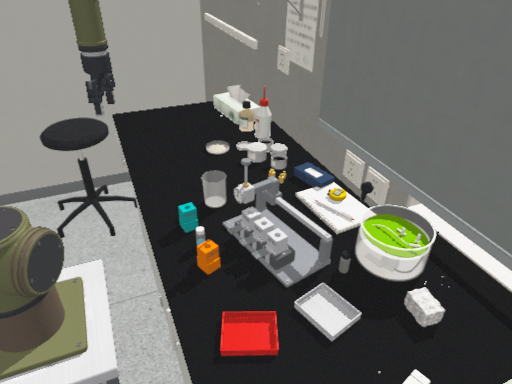

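View pics/wrist0.png

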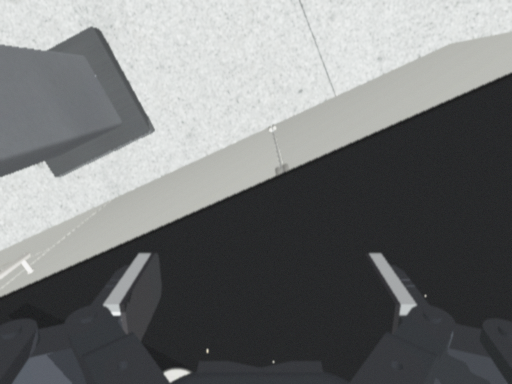

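The scene shows the dock near (270,225), the gauge at its left end with its cap near (236,156), the steel tray at (329,289), and the red tray at (263,322). The beaker is at (201,178) and the vials at (198,232) and (338,241). Next I'll zoom in.

```bash
python3 - <<'E'
from h import *
for n,(x,y) in {'scene0':(180,145),'side0':(180,150)}.items():
    im=cv2.imread(f'pics/{n}.png')[y:y+150,x:x+200]
    im=cv2.resize(im,None,fx=4,fy=4,interpolation=cv2.INTER_CUBIC)
    cv2.imwrite(f'pics/{n}_z.png',im)
E
```

```text
(no output)
```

View pics/scene0_z.png

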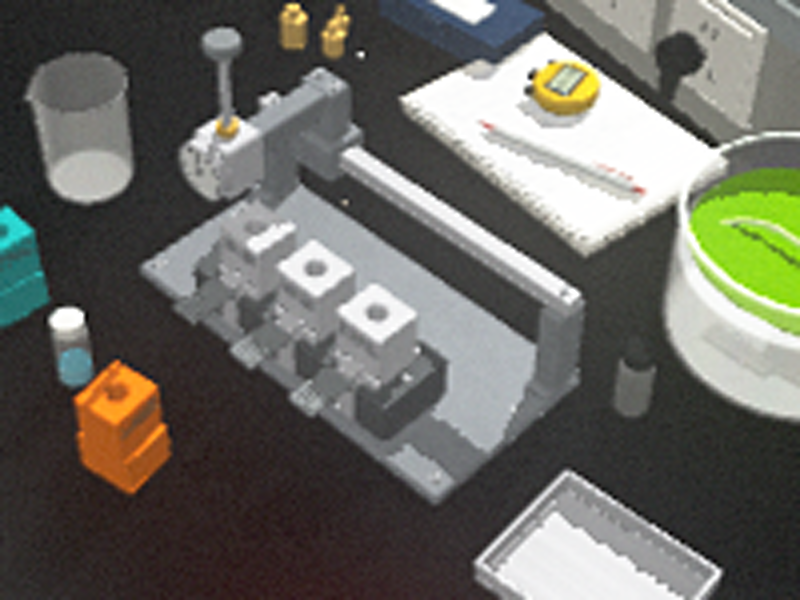

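View pics/side0_z.png

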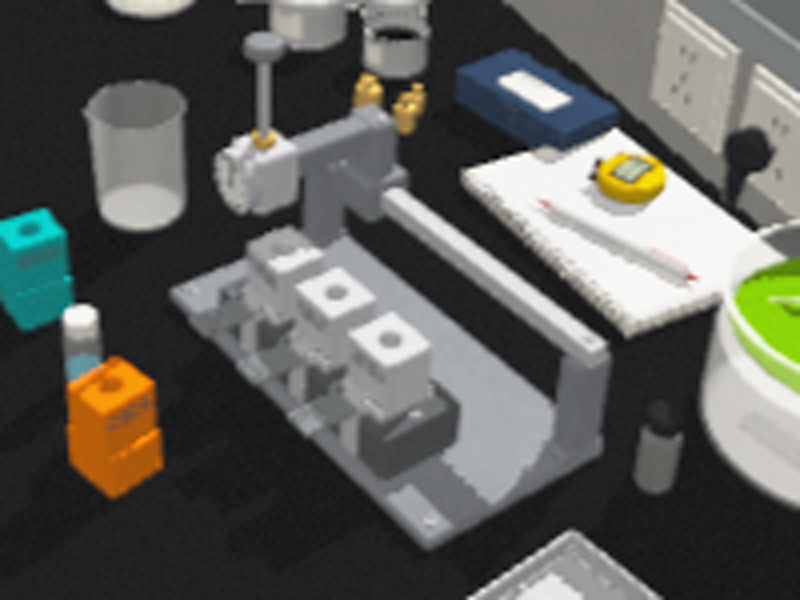

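```bash
python3 - <<'E'
from h import *
a=load('scene0'); b=load('side0')
fa=lambda u,v:((u+.5)/4-.5+180,(v+.5)/4-.5+145)
fb=lambda u,v:((u+.5)/4-.5+180,(v+.5)/4-.5+150)
W=[];
for nm,d,L in [('scene',a,[fa(256,229),fa(316,267),fa(377,312)]),('side',b,[fb(283,250),fb(336,292),fb(391,340)])]:
    P=np.array([onz(d,p,.082)for p in L]); print(nm,P.round(4)); W.append(P)
    e=P[0]-P[2]; print('len',np.linalg.norm(e),'yaw of y axis',np.degrees(np.arctan2(e[1],e[0])))
def tri(p,q):
    c1,r1=ray(a,p);c2,r2=ray(b,q)
    A=np.array([r1,-r2]).T; s=np.linalg.lstsq(A,c2-c1,rcond=None)[0]
    return (c1+r1*s[0]+c2+r2*s[1])/2
for n,p,q in [('cap',fa(222,43),fb(265,45)),('railend',fa(570,298),fb(597,347)),('platefront-right',fa(435,500),fb(430,548)),('plateleft',fa(142,268),fb(172,292))]:
    print(n,tri(p,q).round(4))
print('cap z225',onz(a,fa(222,40),.225),onz(b,fb(265,42),.225))
print('plate R',onz(a,fa(435,500),.0),onz(b,fb(430,548),.0)); print('plate L',onz(a,fa(142,268),.0),onz(b,fb(172,292),.0))
E
```

```text
scene [[ 0.5274  0.0915  0.082 ]
 [ 0.5422  0.0403  0.082 ]
 [ 0.5535 -0.0138  0.082 ]]
len 0.10852201999161823 yaw of y axis 103.89692702895574
side [[ 0.5249  0.0957  0.082 ]
 [ 0.539   0.0428  0.082 ]
 [ 0.5508 -0.012   0.082 ]]
len 0.11068269641151564 yaw of y axis 103.48897843323708
cap [0.5177 0.1066 0.2299]
railend [ 0.65   -0.0814  0.0996]
platefront-right [ 0.5356 -0.1059  0.0048]
plateleft [0.4691 0.1556 0.0211]
cap z225 [0.52322936 0.1152978  0.225     ] [0.52113393 0.11767852 0.225     ]
plate R [ 0.53918937 -0.10283079  0.        ] [ 0.5365241  -0.10237619  0.        ]
plate L [0.47879963 0.17573702 0.        ] [0.47558025 0.18061786 0.        ]
```

Request:
{"fn": "drive_tool", "kwargs": {"increments": [{"slide": [0.02, -0.03, 0.01], "rot": [0, 0, 0.05]}, {"slide": [0.045, -0.065, 0.02], "rot": [0, 0, 0.11]}, {"slide": [0.07, -0.1, 0.03], "rot": [0, 0, 0.17]}, {"slide": [0.1, -0.14, 0.04], "rot": [0, 0, 0.23]}, {"slide": [0.125, -0.18, 0.05], "rot": [0, 0, 0.29]}, {"slide": [0.155, -0.22, 0.05], "rot": [0, 0, 0.36]}, {"slide": [0.18, -0.26, 0.05], "rot": [0, 0, 0.43]}, {"slide": [0.21, -0.3, 0.05], "rot": [0, 0, 0.5]}, {"slide": [0.235, -0.34, 0.05], "rot": [0, 0, 0.56]}, {"slide": [0.26, -0.375, 0.05], "rot": [0, 0, 0.62]}, {"slide": [0.278, -0.398, 0.05], "rot": [0, 0, 0.667]}, {"slide": [0.283, -0.406, 0.05], "rot": [0, 0, 0.667]}]}}

```text
validation failed for argument at $.in...
```

```bash
python3 - <<'E'
from h import *
d=snap('wrist','w1');snap('scene','s1');snap('side','d1'); st()
for P in [(.522,.1165,.225),(.5403,.0415,.082)]: print(proj(d,P))
E
```

```text
{'time_s': 0.3, 'q': [1.0675, 0.3071, 1.5068, -0.0, 1.3284, -0.0735], 'tool_pos': [0.2395, 0.5225, 0.231], 'ee_rot': [-3.1416, 0.0007, 1.141], 'ft_force': [-0.5463, -0.1029, -0.4479], 'opening': 0.0855}
[[-32.92774042 697.20621406]]
[[ 19.72135133 526.78986767]]
```

View pics/w1.png

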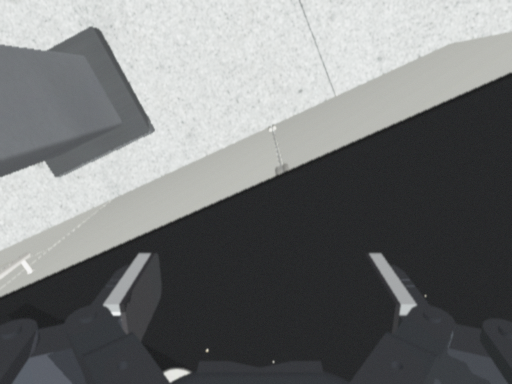

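Request:
{"fn": "drive_tool", "kwargs": {"increments": [{"slide": [0.02, -0.03, 0.01], "rot": [0, 0, 0.05], "gripper": 0.085}, {"slide": [0.045, -0.065, 0.02], "rot": [0, 0, 0.11], "gripper": 0.085}, {"slide": [0.07, -0.1, 0.03], "rot": [0, 0, 0.17], "gripper": 0.085}, {"slide": [0.1, -0.14, 0.04], "rot": [0, 0, 0.23], "gripper": 0.085}, {"slide": [0.125, -0.18, 0.05], "rot": [0, 0, 0.29], "gripper": 0.085}, {"slide": [0.155, -0.22, 0.05], "rot": [0, 0, 0.36], "gripper": 0.085}, {"slide": [0.18, -0.26, 0.05], "rot": [0, 0, 0.43], "gripper": 0.085}, {"slide": [0.21, -0.3, 0.05], "rot": [0, 0, 0.5], "gripper": 0.085}, {"slide": [0.235, -0.34, 0.05], "rot": [0, 0, 0.56], "gripper": 0.085}, {"slide": [0.26, -0.375, 0.05], "rot": [0, 0, 0.62], "gripper": 0.085}, {"slide": [0.278, -0.398, 0.05], "rot": [0, 0, 0.667], "gripper": 0.085}, {"slide": [0.283, -0.406, 0.05], "rot": [0, 0, 0.667], "gripper": 0.085}]}}

```text
time_s: 1.5
tool_pos: [0.5244, 0.1139, 0.2808]
ee_rot: [3.141, 0.002, 1.805]
ft_force: [-0.8, 0.3, 0.3]
opening: 0.0852
```

```bash
python3 - <<'E'
from h import *
d=snap('wrist','w2');snap('scene','s2'); st()
for P in [(.522,.1165,.225),(.5403,.0415,.082)]: print(proj(d,P))
E
```

```text
{'time_s': 1.6, 'q': [0.1389, 0.2169, 1.5076, -0.0006, 1.4177, -1.6658], 'tool_pos': [0.5229, 0.1155, 0.2807], 'ee_rot': [-3.141, 0.0005, 1.8048], 'ft_force': [-0.0901, -0.3346, 0.2338], 'opening': 0.0849}
[[266.26653909 208.74836967]]
[[187.57066498 158.66002181]]
```

View pics/w2.png

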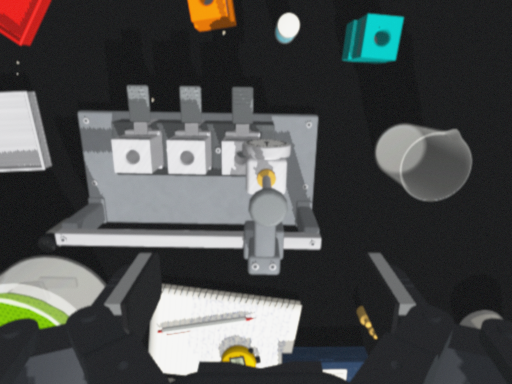

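View pics/s2.png

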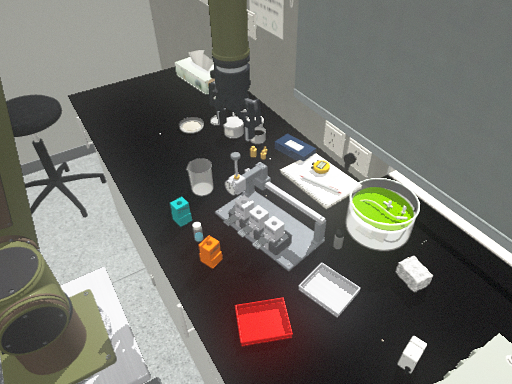

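The wrist view shows the cap at (267,208), as projected, and the wells at (133,157) and (188,158), where the middle one agrees with the prediction. The beaker is at (420,160).

```bash
python3 - <<'E'
from h import *
d=load('w2')
im=cv2.cvtColor(d['image'],cv2.COLOR_RGB2GRAY)
# dark well blobs near expected
for c in [(133,157),(188,158)]:
    x,y=c; s=im[y-12:y+13,x-12:x+13]; 
    th,m=cv2.threshold(s,0,255,cv2.THRESH_BINARY_INV|cv2.THRESH_OTSU)
    n,l,stt,ce=cv2.connectedComponentsWithStats(m)
    k=l[12,12]; uv=ce[k]+[x-12,y-12]; print(uv,stt[k],onz(d,uv,.082).round(4))
hsv=cv2.cvtColor(d['image'],cv2.COLOR_RGB2HSV)
# cap
print('cap',onz(d,(267.5,208.5),.225).round(4))
for n,p,z in [('plateTL',(78,111),.006),('plateTR',(318,116),.006),('railL',(55,236),.093),('railR',(321,240),.093)]: print(n,onz(d,p,z).round(4))
im2=cv2.resize(d['image'][80:290,50:340],None,fx=2.7,fy=2.7,interpolation=cv2.INTER_CUBIC); cv2.imwrite('pics/w2z.png',im2[:,:,::-1])
E
```

```text
[132.5483871  156.60645161] [  5   5  14  14 155] [ 0.5511 -0.013   0.082 ]
[186.63522013 157.50943396] [  4   5  14  14 159] [0.5393 0.0404 0.082 ]
cap [0.5217 0.1172 0.225 ]
plateTL [ 0.5337 -0.1069  0.006 ]
plateTR [0.4734 0.1719 0.006 ]
railL [ 0.6519 -0.0787  0.093 ]
railR [0.5914 0.1953 0.093 ]
```

View pics/w2z.png

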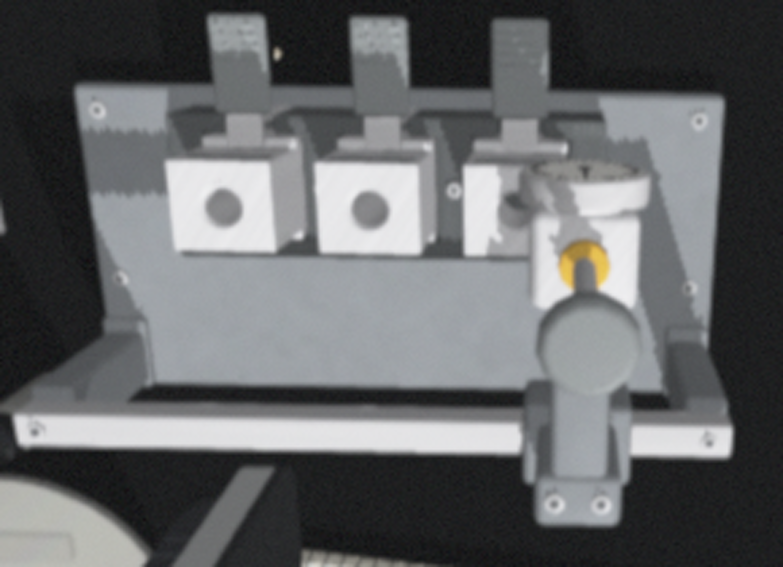

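Request:
{"fn": "drive_tool", "kwargs": {"increments": [{"slide": [-0.001, 0.002, -0.025], "rot": [0, 0, -0.016], "gripper": 0.06}, {"slide": [-0.001, 0.002, -0.045], "rot": [0, 0, -0.016], "gripper": 0.06}, {"slide": [-0.001, 0.002, -0.06], "rot": [0, 0, -0.016], "gripper": 0.045}, {"slide": [-0.001, 0.002, -0.067], "rot": [0, 0, -0.016], "gripper": 0.035}, {"slide": [-0.001, 0.002, -0.067], "rot": [0, 0, -0.016], "gripper": 0.02}, {"slide": [-0.001, 0.002, -0.067], "rot": [0, 0, -0.016], "gripper": 0.02}, {"slide": [-0.001, 0.002, -0.067], "rot": [0, 0, -0.016], "gripper": 0.02}], "squeeze": 20}}

```text
time_s: 2.3
tool_pos: [0.5201, 0.1183, 0.2128]
ee_rot: [-3.138, -0.001, 1.789]
ft_force: [-2.4, 3.0, -10.9]
opening: 0.0232
```

```bash
python3 - <<'E'
from h import *
d=snap('side','d3');st()
im2=cv2.resize(d['image'][90:290,180:380],None,fx=3,fy=3,interpolation=cv2.INTER_CUBIC); cv2.imwrite('pics/d3z.png',im2[:,:,::-1])
E
```

```text
{'time_s': 2.35, 'q': [0.1437, 0.2667, 1.6163, 0.0008, 1.2627, -1.6456], 'tool_pos': [0.5202, 0.1182, 0.2127], 'ee_rot': [-3.1375, -0.0011, 1.789], 'ft_force': [-3.1375, 1.711, -10.6115], 'opening': 0.0229}
```

View pics/d3z.png

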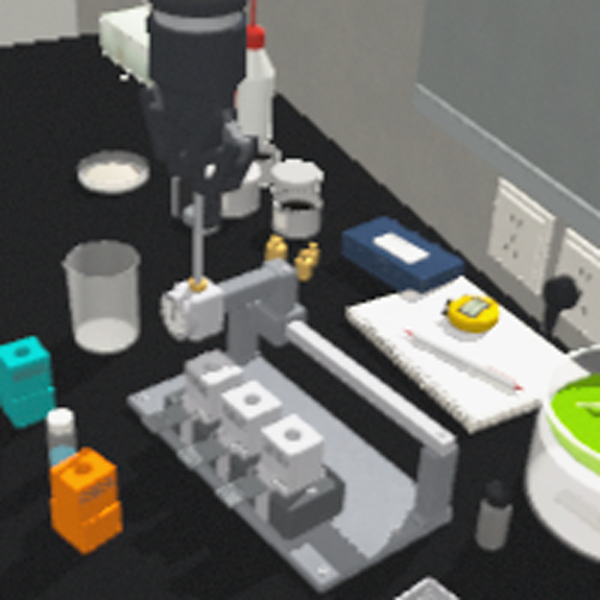

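Request:
{"fn": "drive_tool", "kwargs": {"increments": [{"slide": [0.001, -0.006, -0.001], "rot": [0, 0, 0], "gripper": 0.02}, {"slide": [0.0025, -0.012, -0.001], "rot": [0, 0, 0], "gripper": 0.02}, {"slide": [0.004, -0.018, -0.001], "rot": [0, 0, 0], "gripper": 0.02}, {"slide": [0.0055, -0.0243, -0.001], "rot": [0, 0, 0], "gripper": 0.02}, {"slide": [0.0055, -0.0243, -0.001], "rot": [0, 0, 0], "gripper": 0.02}, {"slide": [0.0055, -0.0243, -0.001], "rot": [0, 0, 0], "gripper": 0.02}]}}

```text
time_s: 2.95
tool_pos: [0.526, 0.0922, 0.2124]
ee_rot: [-3.138, 0.002, 1.788]
ft_force: [-3.8, -2.9, 1.6]
opening: 0.0229
```

```bash
cat >> h.py <<'E'
M=np.array([.5393,.0405]);Y=0.218
def dock(p):
    p=np.asarray(p)[:2]-M; return np.array([p@[np.cos(Y),np.sin(Y)],p@[-np.sin(Y),np.cos(Y)]]).round(4)
def wor(x,y): return (M+x*np.array([np.cos(Y),np.sin(Y)])+y*np.array([-np.sin(Y),np.cos(Y)])).round(4)
E
python3 - <<'E'
from h import *
d=snap('scene','s4');st();print(dock(env.state()['tool_pos']))
im2=cv2.resize(d['image'][90:290,180:380],None,fx=3,fy=3,interpolation=cv2.INTER_CUBIC); cv2.imwrite('pics/s4z.png',im2[:,:,::-1])
E
```

```text
{'time_s': 3.0, 'q': [0.096, 0.2677, 1.6161, -0.002, 1.2614, -1.6919], 'tool_pos': [0.526, 0.0924, 0.2123], 'ee_rot': [-3.1379, 0.0015, 1.7886], 'ft_force': [-3.4564, -3.6382, 1.9258], 'opening': 0.0231}
[-0.0018  0.0535]
```

View pics/s4z.png

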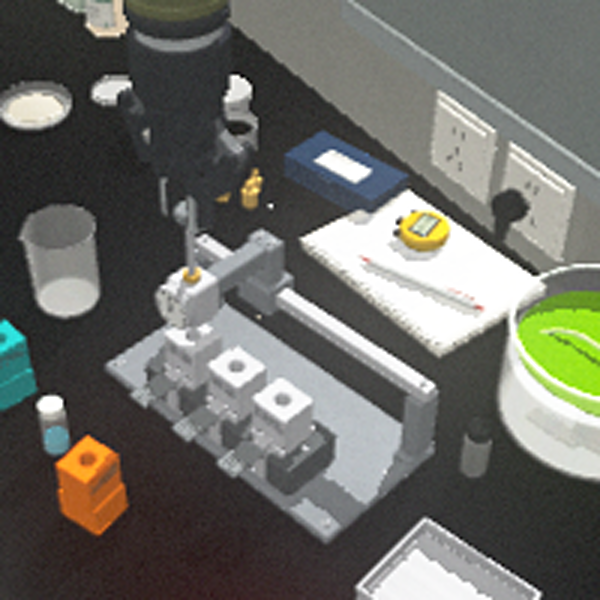

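Request:
{"fn": "drive_tool", "kwargs": {"increments": [{"slide": [0, 0, 0], "rot": [0, 0, 0], "gripper": 0.045}, {"slide": [0, 0, 0], "rot": [0, 0, 0], "gripper": 0.045}, {"slide": [0, 0, 0.015], "rot": [0, 0, 0], "gripper": 0.045}, {"slide": [0.001, 0, 0.03], "rot": [0, 0, 0], "gripper": 0.045}, {"slide": [0.001, 0, 0.03], "rot": [0, 0, 0], "gripper": 0.0}, {"slide": [0.001, 0, 0.03], "rot": [0, 0, 0], "gripper": 0.0}, {"slide": [0.001, 0, 0.03], "rot": [0, 0, 0], "gripper": 0.0}, {"slide": [0.001, 0, 0.03], "rot": [0, 0, 0], "gripper": 0.0}, {"slide": [0.001, 0, 0.022], "rot": [0, 0, 0], "gripper": 0.0}]}}

```text
time_s: 3.9
tool_pos: [0.5276, 0.0924, 0.2344]
ee_rot: [-3.139, 0.002, 1.789]
ft_force: [0.1, -0.6, -0.1]
opening: 0.0
```

```bash
python3 - <<'E'
from h import *
d=snap('wrist','w5');st();print(dock(env.state()['tool_pos']))
s=env.state()['tool_pos'];print(proj(d,s),proj(d,[*wor(0,.055),.225]))
E
```

```text
{'time_s': 3.95, 'q': [0.0959, 0.2522, 1.5838, -0.002, 1.3111, -1.6922], 'tool_pos': [0.5263, 0.0923, 0.2325], 'ee_rot': [-3.1358, 0.0012, 1.7886], 'ft_force': [-1.2951, 0.1845, -1.1992], 'opening': 0.0001}
[-0.0015  0.0534]
[[261.83962439 250.98832287]] [[265.10322886 246.5509076 ]]
```

View pics/w5.png

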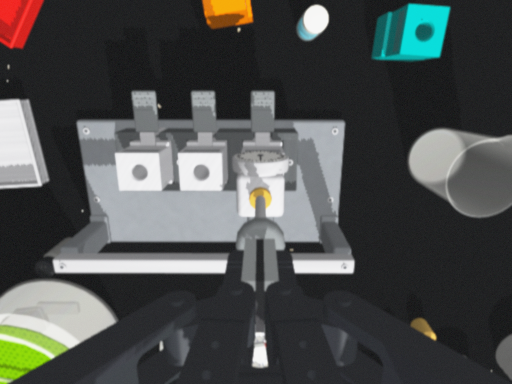

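Request:
{"fn": "drive_tool", "kwargs": {"increments": [{"slide": [0, 0.001, -0.008], "rot": [0, 0, 0], "gripper": 0.0}, {"slide": [0, 0.001, -0.014], "rot": [0, 0, 0], "gripper": 0.0}, {"slide": [0, 0.001, -0.019], "rot": [0, 0, 0], "gripper": 0.0}, {"slide": [0, 0.001, -0.023], "rot": [0, 0, 0], "gripper": 0.0}, {"slide": [0, 0.001, -0.025], "rot": [0, 0, 0], "gripper": 0.0}]}}

```text
time_s: 4.45
tool_pos: [0.5265, 0.0933, 0.2072]
ee_rot: [-3.136, 0.001, 1.788]
ft_force: [1.5, -0.5, 2.5]
opening: -0.0
```

Request:
{"fn": "drive_tool", "kwargs": {"increments": [{"slide": [0, 0, -0.006], "rot": [0, 0, 0], "gripper": 0.0}, {"slide": [0, 0, -0.012], "rot": [0, 0, 0], "gripper": 0.0}, {"slide": [0, 0, -0.016], "rot": [0, 0, 0], "gripper": 0.0}, {"slide": [0, 0, -0.019], "rot": [0, 0, 0], "gripper": 0.0}, {"slide": [0, 0, -0.021], "rot": [0, 0, 0], "gripper": 0.0}]}}

```text
time_s: 4.95
tool_pos: [0.5265, 0.0933, 0.1859]
ee_rot: [-3.136, 0.001, 1.789]
ft_force: [1.2, 1.6, 3.6]
opening: -0.0003
```

Request:
{"fn": "drive_tool", "kwargs": {"increments": [{"slide": [0, 0, -0.004], "rot": [0, 0, 0], "gripper": 0.0}, {"slide": [0, 0, -0.007], "rot": [0, 0, 0], "gripper": 0.0}, {"slide": [0, 0, -0.009], "rot": [0, 0, 0], "gripper": 0.0}, {"slide": [0, 0, -0.01], "rot": [0, 0, 0], "gripper": 0.0}]}}

```text
time_s: 5.35
tool_pos: [0.5265, 0.0933, 0.1757]
ee_rot: [-3.136, 0.001, 1.788]
ft_force: [0.4, 0.0, 4.1]
opening: 0.0004
```

Request:
{"fn": "drive_tool", "kwargs": {"increments": [{"slide": [0, 0, -0.003], "rot": [0, 0, 0], "gripper": 0.0}, {"slide": [0, 0, -0.005], "rot": [0, 0, 0], "gripper": 0.0}, {"slide": [0, 0, -0.007], "rot": [0, 0, 0], "gripper": 0.0}, {"slide": [0, 0, -0.0075], "rot": [0, 0, 0], "gripper": 0.0}]}}

```text
time_s: 5.75
tool_pos: [0.5269, 0.0933, 0.1735]
ee_rot: [-3.139, 0.002, 1.789]
ft_force: [-10.4, -1.8, 38.2]
opening: -0.0001
```

Request:
{"fn": "drive_tool", "kwargs": {"increments": [{"slide": [0, 0, 0.005], "rot": [0, 0, 0], "gripper": 0.0}, {"slide": [0, 0, 0.015], "rot": [0, 0, 0], "gripper": 0.0}, {"slide": [0, 0, 0.035], "rot": [0, 0, 0], "gripper": 0.0}, {"slide": [0, 0, 0.055], "rot": [0, 0, 0], "gripper": 0.0}, {"slide": [-0.001, 0, 0.069], "rot": [0, 0, 0], "gripper": 0.0}, {"slide": [-0.001, 0, 0.073], "rot": [0, 0, 0], "gripper": 0.045}, {"slide": [-0.001, 0, 0.073], "rot": [0, 0, 0], "gripper": 0.045}, {"slide": [-0.001, 0, 0.073], "rot": [0, 0, 0], "gripper": 0.045}, {"slide": [-0.001, 0, 0.06], "rot": [0, 0, 0], "gripper": 0.045}, {"slide": [-0.001, 0, 0.045], "rot": [0, 0, 0], "gripper": 0.045}, {"slide": [-0.001, 0, 0.039], "rot": [0, 0, 0], "gripper": 0.045}, {"slide": [-0.001, 0, 0.039], "rot": [0, 0, 0], "gripper": 0.02}]}}

```text
time_s: 6.95
tool_pos: [0.5246, 0.0932, 0.2106]
ee_rot: [-3.135, 0.001, 1.789]
ft_force: [-0.3, -0.3, -0.1]
opening: 0.0316
```

Request:
{"fn": "drive_tool", "kwargs": {"increments": [{"slide": [0, 0, 0], "rot": [0, 0, 0], "gripper": 0.02}, {"slide": [0, 0, 0], "rot": [0, 0, 0], "gripper": 0.02}, {"slide": [0, 0, 0], "rot": [0, 0, 0], "gripper": 0.02}]}}

```text
time_s: 7.25
tool_pos: [0.5249, 0.0931, 0.2112]
ee_rot: [-3.136, 0.002, 1.789]
ft_force: [0.5, -0.6, 0.3]
opening: 0.0234
```

```bash
python3 - <<'E'
from h import *
d=snap('side','d6');st();print(dock(env.state()['tool_pos']), wor(-.0015,-.06))
im2=cv2.resize(d['image'][90:290,180:380],None,fx=3,fy=3,interpolation=cv2.INTER_CUBIC); cv2.imwrite('pics/d6z.png',im2[:,:,::-1])
E
```

```text
{'time_s': 7.3, 'q': [0.0979, 0.2681, 1.6185, -0.0024, 1.2599, -1.69], 'tool_pos': [0.5249, 0.0931, 0.2113], 'ee_rot': [-3.1365, 0.0017, 1.7887], 'ft_force': [-0.2566, -1.055, 1.9454], 'opening': 0.0235}
[-0.0026  0.0545] [ 0.5508 -0.0184]
```

View pics/d6z.png

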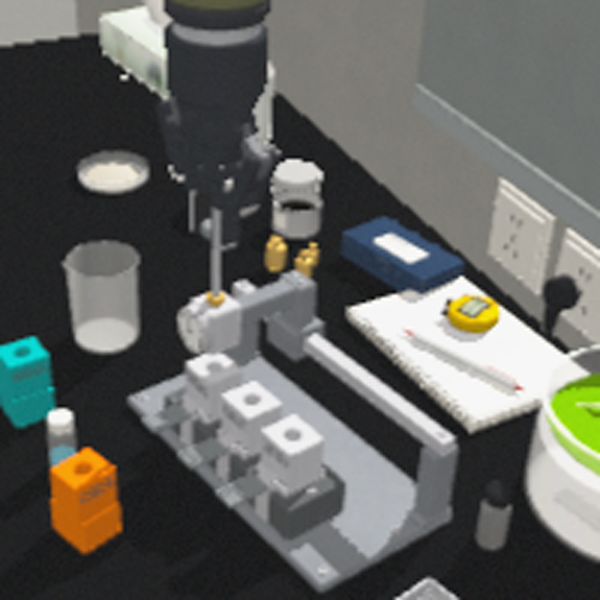

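Request:
{"fn": "drive_tool", "kwargs": {"increments": [{"slide": [0.002, -0.008, 0], "rot": [0, 0, 0], "gripper": 0.02}, {"slide": [0.005, -0.023, 0], "rot": [0, 0, 0], "gripper": 0.02}, {"slide": [0.009, -0.041, 0], "rot": [0, 0, 0], "gripper": 0.02}, {"slide": [0.013, -0.059, 0], "rot": [0, 0, 0], "gripper": 0.02}, {"slide": [0.017, -0.077, 0], "rot": [0, 0, 0], "gripper": 0.02}, {"slide": [0.021, -0.095, 0], "rot": [0, 0, 0], "gripper": 0.02}, {"slide": [0.0235, -0.106, 0], "rot": [0, 0, 0], "gripper": 0.02}, {"slide": [0.0248, -0.112, 0], "rot": [0, 0, 0], "gripper": 0.02}, {"slide": [0.0248, -0.112, 0], "rot": [0, 0, 0], "gripper": 0.045}, {"slide": [0.0248, -0.112, 0], "rot": [0, 0, 0], "gripper": 0.06}, {"slide": [0.0248, -0.112, 0.02], "rot": [0, 0, 0], "gripper": 0.06}, {"slide": [0.0248, -0.112, 0.045], "rot": [0, 0, 0], "gripper": 0.06}]}}

```text
time_s: 8.5
tool_pos: [0.5486, -0.0185, 0.2554]
ee_rot: [-3.133, 0.001, 1.789]
ft_force: [1.0, 0.6, -0.1]
opening: 0.06
```

```bash
python3 - <<'E'
from h import *
d=snap('wrist','w7');st();print(dock(env.state()['tool_pos']), 'paddle',wor(-.059,.055),'cell',wor(0,.055))
d=snap('scene','s7')
im2=cv2.resize(d['image'][145:345,180:380],None,fx=3,fy=3,interpolation=cv2.INTER_CUBIC); cv2.imwrite('pics/s7z.png',im2[:,:,::-1])
E
```

```text
{'time_s': 8.55, 'q': [-0.108, 0.2525, 1.5092, -0.0038, 1.3782, -1.8968], 'tool_pos': [0.5517, -0.0188, 0.2607], 'ee_rot': [3.1412, 0.0041, 1.7895], 'ft_force': [1.8679, 0.0201, 2.5516], 'opening': 0.0602}
[-0.0008 -0.0605] paddle [0.4698 0.0814] cell [0.5274 0.0942]
```

View pics/w7.png

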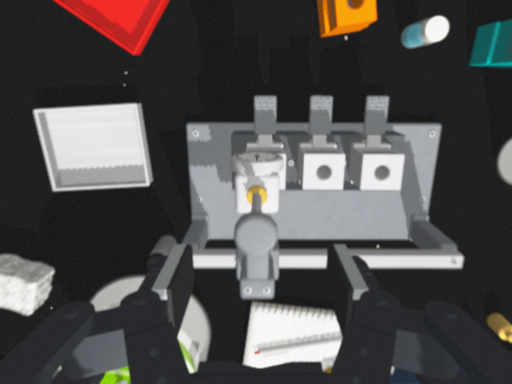

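View pics/s7z.png

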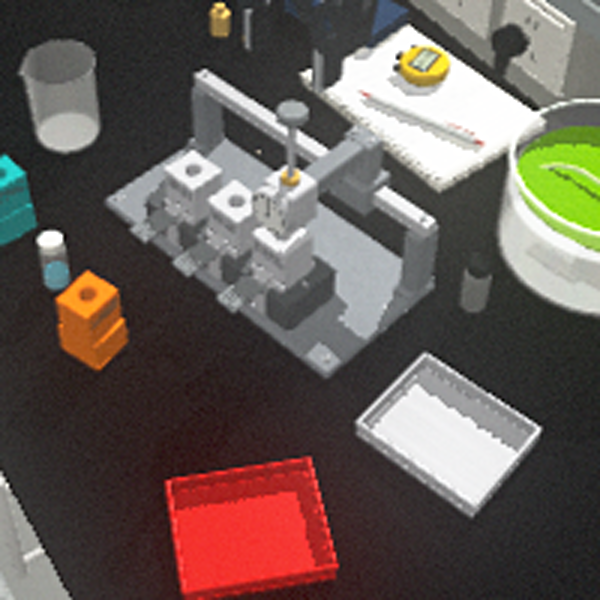

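The gauge now stands at the right well, well clear of the left cell. The wrist view shows the left and middle wells at (382,172) and (324,172), the left paddle at (377,105), and the tray's corners at about (34,110), (141,103), (153,185) and (54,191). Next I'll measure these.

```bash
python3 - <<'E'
from h import *
d=load('w7');s=load('s7')
g=cv2.cvtColor(d['image'],cv2.COLOR_RGB2GRAY)
for c in [(324,172),(382,172)]:
    x,y=c; w=g[y-12:y+13,x-12:x+13]
    th,m=cv2.threshold(w,0,255,cv2.THRESH_BINARY_INV|cv2.THRESH_OTSU)
    n,l,stt,ce=cv2.connectedComponentsWithStats(m); k=l[12,12]; uv=ce[k]+[x-12,y-12]; P=onz(d,uv,.082); print(uv,stt[k],P.round(4),dock(P))
x0,y0=365,93; 
for u,v in [(367,97),(389,97)]: P=onz(d,(u,v),.05); print('paddle end',P.round(4),dock(P))
m=((g>75)).astype(np.uint8); m[:, 165:]=0; m[:95]=0; m[205:]=0
cs,_=cv2.findContours(m,cv2.RETR_EXTERNAL,cv2.CHAIN_APPROX_SIMPLE); c=max(cs,key=cv2.contourArea); r=cv2.minAreaRect(c)
ap=cv2.approxPolyDP(c,6,True)[:,0]; print(ap.tolist())
Q=np.array([onz(d,p,.016) for p in ap]); print(Q.round(4)); print([np.linalg.norm(Q[i]-Q[i-1]).round(4) for i in range(len(Q))])
fs=lambda u,v:((u+.5)/3-.5+180,(v+.5)/3-.5+145)
T=np.array([onz(s,fs(*p),.016) for p in [(428,352),(541,431),(474,505),(356,424)]]); print('scene tray',T.round(4),T.mean(0).round(4),[np.linalg.norm(T[i]-T[i-1]).round(4) for i in range(4)])
E
```

```text
[323.72413793 171.9137931 ] [  5   5  15  15 174] [0.5398 0.0407 0.082 ] [0.0005 0.0001]
[381.80681818 172.21590909] [  5   5  15  15 176] [0.5282 0.0945 0.082 ] [0.0009 0.0552]
paddle end [0.4645 0.0694 0.05  ] [-0.0668  0.0444]
paddle end [0.4598 0.0904 0.05  ] [-0.0668  0.0659]
[[141, 104], [33, 109], [52, 191], [148, 186]]
[[ 0.5231 -0.1565  0.016 ]
 [ 0.5537 -0.2703  0.016 ]
 [ 0.6439 -0.2464  0.016 ]
 [ 0.6137 -0.1378  0.016 ]]
[np.float64(0.0925), np.float64(0.1179), np.float64(0.0934), np.float64(0.1127)]
scene tray [[ 0.6161 -0.1382  0.016 ]
 [ 0.6423 -0.2453  0.016 ]
 [ 0.5566 -0.2673  0.016 ]
 [ 0.5246 -0.1634  0.016 ]] [ 0.5849 -0.2036  0.016 ] [np.float64(0.095), np.float64(0.1103), np.float64(0.0885), np.float64(0.1087)]
```

Request:
{"fn": "drive_tool", "kwargs": {"increments": [{"slide": [-0.005, 0.005, 0.005], "rot": [0, 0, -0.14], "gripper": 0.06}, {"slide": [-0.012, 0.014, 0.005], "rot": [0, 0, -0.28], "gripper": 0.04}, {"slide": [-0.02, 0.024, 0.005], "rot": [0, 0, -0.42], "gripper": 0.02}, {"slide": [-0.028, 0.034, 0.005], "rot": [0, 0, -0.56], "gripper": 0.0}, {"slide": [-0.036, 0.044, 0.005], "rot": [0, 0, -0.7], "gripper": 0.0}, {"slide": [-0.044, 0.054, 0.005], "rot": [0, 0, -0.84], "gripper": 0.0}, {"slide": [-0.052, 0.064, 0.0], "rot": [0, 0, -0.98], "gripper": 0.0}, {"slide": [-0.06, 0.074, -0.02], "rot": [0, 0, -1.12], "gripper": 0.0}, {"slide": [-0.068, 0.084, -0.045], "rot": [0, 0, -1.26], "gripper": 0.0}, {"slide": [-0.075, 0.092, -0.07], "rot": [0, 0, -1.4], "gripper": 0.0}, {"slide": [-0.08, 0.098, -0.1], "rot": [0, 0, -1.52], "gripper": 0.0}, {"slide": [-0.082, 0.1, -0.13], "rot": [0, 0, -1.5715], "gripper": 0.0}]}}

```text
time_s: 9.8
tool_pos: [0.4689, 0.082, 0.1283]
ee_rot: [3.14, 0.004, 0.216]
ft_force: [-0.0, -0.0, 0.1]
opening: -0.0002
```

Request:
{"fn": "drive_tool", "kwargs": {"increments": [{"slide": [0, 0, 0], "rot": [0, 0, 0], "gripper": 0.0}]}}

```text
time_s: 9.9
tool_pos: [0.4647, 0.0822, 0.1247]
ee_rot: [3.141, 0.013, 0.217]
ft_force: [-1.0, -0.6, -0.3]
opening: 0.0002
```

Request:
{"fn": "drive_tool", "kwargs": {"increments": [{"slide": [0.004, -0.001, -0.02], "rot": [0, -0.01, 0], "gripper": 0.0}, {"slide": [0.005, -0.001, -0.045], "rot": [0, -0.01, 0], "gripper": 0.0}, {"slide": [0.005, -0.001, -0.062], "rot": [0, -0.01, 0], "gripper": 0.0}, {"slide": [0.005, -0.001, -0.07], "rot": [0, -0.01, 0], "gripper": 0.0}, {"slide": [0.005, -0.001, -0.07], "rot": [0, -0.01, 0], "gripper": 0.0}]}}

```text
time_s: 10.4
tool_pos: [0.4696, 0.0812, 0.0545]
ee_rot: [3.139, 0.004, 0.218]
ft_force: [-0.5, 1.0, 0.7]
opening: 0.0001
```

```bash
python3 - <<'E'
from h import *
d=snap('side','d8');st();print(dock(env.state()['tool_pos']))
im2=cv2.resize(d['image'][150:350,150:350],None,fx=3,fy=3,interpolation=cv2.INTER_CUBIC); cv2.imwrite('pics/d8z.png',im2[:,:,::-1])
E
```

```text
{'time_s': 10.45, 'q': [0.0852, 0.3901, 1.9304, -0.0046, 0.8237, -0.1295], 'tool_pos': [0.4702, 0.0812, 0.0551], 'ee_rot': [3.1386, 0.003, 0.2178], 'ft_force': [-0.1486, -0.0551, -0.1814], 'opening': -0.0002}
[-0.0587  0.0547]
```

View pics/d8z.png

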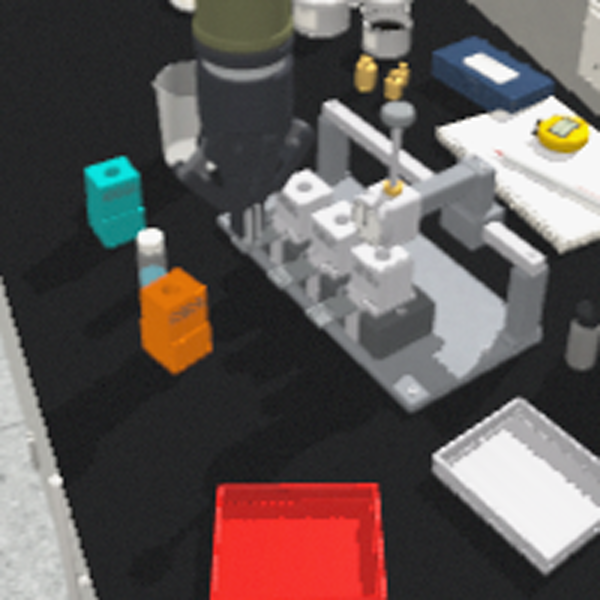

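The shut fingertips are just over the left paddle, so I'll press it.

Request:
{"fn": "drive_tool", "kwargs": {"increments": [{"slide": [0, 0, -0.005], "rot": [0, 0, 0], "gripper": 0.0}, {"slide": [0, 0, -0.008], "rot": [0, 0, 0], "gripper": 0.0}, {"slide": [0, 0, -0.011], "rot": [0, 0, 0], "gripper": 0.0}, {"slide": [0, 0, -0.013], "rot": [0, 0, 0], "gripper": 0.0}, {"slide": [0, 0, -0.014], "rot": [0, 0, 0], "gripper": 0.0}]}}

```text
time_s: 10.95
tool_pos: [0.4646, 0.0799, 0.0419]
ee_rot: [3.138, 0.012, 0.219]
ft_force: [-11.1, -5.6, 18.6]
opening: -0.0002
```

```bash
python3 - <<'E'
from h import *
d=snap('side','d9');st();print(dock(env.state()['tool_pos']))
im2=cv2.resize(d['image'][180:280,210:310],None,fx=6,fy=6,interpolation=cv2.INTER_CUBIC); cv2.imwrite('pics/d9z.png',im2[:,:,::-1])
E
```

```text
{'time_s': 11.0, 'q': [0.0846, 0.4097, 1.9486, -0.007, 0.7955, -0.1294], 'tool_pos': [0.4645, 0.0799, 0.0418], 'ee_rot': [3.1383, 0.0128, 0.219], 'ft_force': [-10.2615, -5.199, 17.2691], 'opening': 0.0002}
[-0.0645  0.0546]
```

View pics/d9z.png

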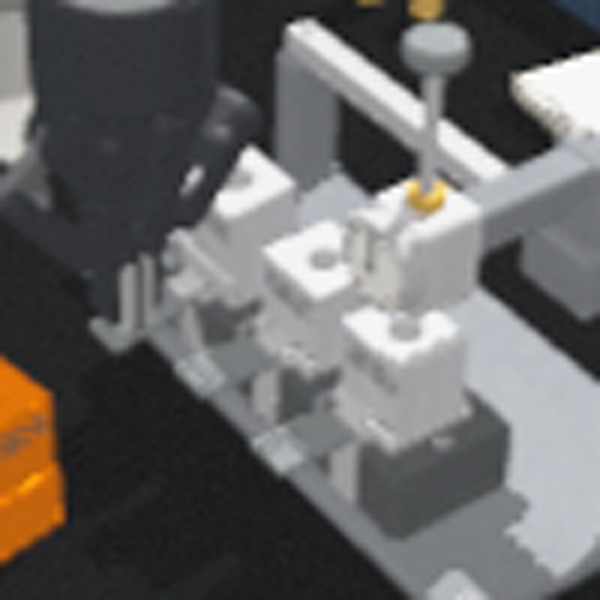

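Request:
{"fn": "drive_tool", "kwargs": {"increments": [{"slide": [-0.006, -0.001, 0.004], "rot": [0, 0, 0], "gripper": 0.0}, {"slide": [-0.012, -0.002, 0.02], "rot": [0, 0, 0], "gripper": 0.0}, {"slide": [-0.012, -0.002, 0.06], "rot": [0, 0, 0], "gripper": 0.02}, {"slide": [-0.005, -0.002, 0.1], "rot": [0, -0.01, 0], "gripper": 0.085}, {"slide": [0.01, 0.0, 0.13], "rot": [0, -0.013, 0], "gripper": 0.085}, {"slide": [0.03, 0.005, 0.135], "rot": [0, -0.013, 0], "gripper": 0.085}, {"slide": [0.03, 0.005, 0.135], "rot": [0, -0.013, 0], "gripper": 0.085}]}}

```text
time_s: 11.7
tool_pos: [0.4989, 0.0855, 0.1797]
ee_rot: [3.134, -0.009, 0.219]
ft_force: [0.2, -0.1, -0.1]
opening: 0.0726
```

```bash
python3 - <<'E'
from h import *
d=snap('wrist','w10');st();print(dock(env.state()['tool_pos']))
d2=snap('side','d10')
im2=cv2.resize(d2['image'][180:280,210:310],None,fx=6,fy=6,interpolation=cv2.INTER_CUBIC); cv2.imwrite('pics/d10z.png',im2[:,:,::-1])
print(proj(d,[*wor(0,.055),.092]),proj(d,[*wor(0,.055),.082]),proj(d2,[*wor(0,.055),.092]),proj(d2,[*wor(0,.055),.082]))
E
```

```text
{'time_s': 11.75, 'q': [0.0905, 0.2554, 1.7322, -0.0067, 1.1499, -0.1261], 'tool_pos': [0.4959, 0.0851, 0.178], 'ee_rot': [3.135, -0.0033, 0.2193], 'ft_force': [-0.7848, 0.1802, -0.5594], 'opening': 0.079}
[-0.0327  0.0529]
[[299.53413936 190.79556717]] [[297.89885495 186.50024165]] [[251.50311774 209.10619043]] [[251.47091537 212.2247618 ]]
```

View pics/w10.png

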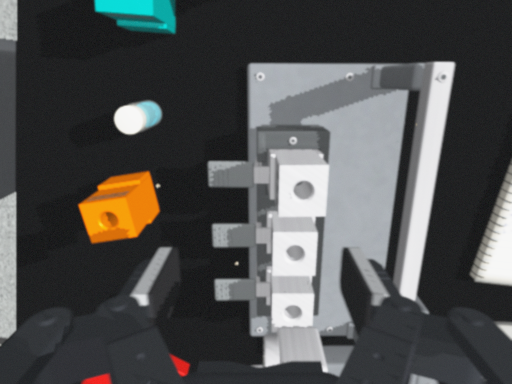

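View pics/d10z.png

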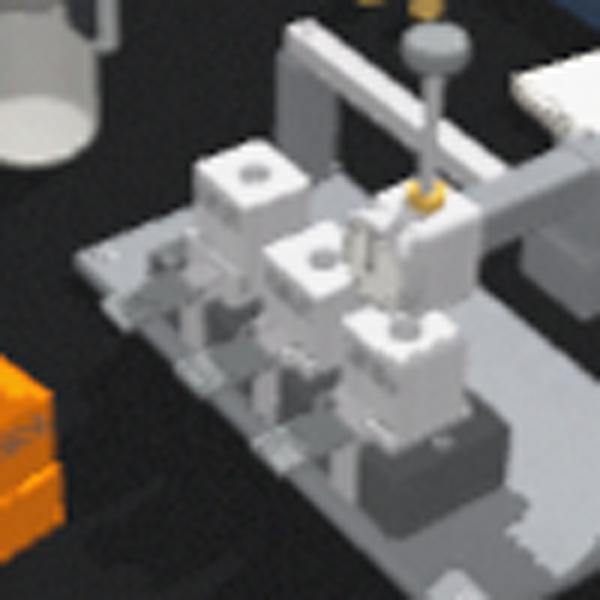

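```bash
python3 - <<'E'
from h import *
d=load('w10');d2=load('d10')
for dd,c in [(d,(304,189)),(d2,(252,209))]:
    g=cv2.cvtColor(dd['image'],cv2.COLOR_RGB2GRAY);x,y=c; r=14 if dd is d else 5
    w=g[y-r:y+r+1,x-r:x+r+1]; th,m=cv2.threshold(w,0,255,cv2.THRESH_BINARY_INV|cv2.THRESH_OTSU)
    n,l,stt,ce=cv2.connectedComponentsWithStats(m); k=l[r,r]; uv=ce[k]+[x-r,y-r]; P=onz(dd,uv,.092); print(uv,stt[k],P.round(4),dock(P))
st()
E
```

```text
[303.55136986 189.48630137] [  4   6  20  18 292] [0.5299 0.0957 0.092 ] [0.0028 0.056 ]
[252.  208.5] [ 3  4  5  2 10] [0.5296 0.0962 0.092 ] [0.0026 0.0564]
{'time_s': 11.8, 'q': [0.0904, 0.2559, 1.735, -0.0067, 1.1504, -0.1261], 'tool_pos': [0.4939, 0.0849, 0.1768], 'ee_rot': [3.1354, 0.0005, 0.2192], 'ft_force': [-0.2011, -0.1659, -0.6096], 'opening': 0.0847}
```

Request:
{"fn": "drive_tool", "kwargs": {"increments": [{"slide": [0.015, 0.005, 0], "rot": [0, 0, 0], "gripper": 0.085}, {"slide": [0.03, 0.009, -0.01], "rot": [0, 0, 0], "gripper": 0.085}, {"slide": [0.035, 0.0104, -0.03], "rot": [0, 0, 0], "gripper": 0.085}, {"slide": [0.035, 0.0104, -0.05], "rot": [0, 0, 0], "gripper": 0.085}, {"slide": [0.035, 0.0104, -0.06], "rot": [0, 0, 0], "gripper": 0.085}, {"slide": [0.035, 0.0104, -0.06], "rot": [0, 0, 0], "gripper": 0.085}]}}

```text
time_s: 12.4
tool_pos: [0.5259, 0.0949, 0.1146]
ee_rot: [3.136, 0.007, 0.219]
ft_force: [-0.8, 0.3, 0.1]
opening: 0.0853
```

Request:
{"fn": "drive_tool", "kwargs": {"increments": [{"slide": [0.002, 0.0004, -0.015], "rot": [0, -0.003, 0], "gripper": 0.085}, {"slide": [0.003, 0.0004, -0.03], "rot": [0, -0.005, 0], "gripper": 0.085}, {"slide": [0.003, 0.0004, -0.044], "rot": [0, -0.005, 0], "gripper": 0.085}, {"slide": [0.003, 0.0004, -0.053], "rot": [0, -0.005, 0], "gripper": 0.085}, {"slide": [0.003, 0.0004, -0.053], "rot": [0, -0.005, 0], "gripper": 0.085}]}}

```text
time_s: 12.9
tool_pos: [0.5279, 0.0951, 0.061]
ee_rot: [3.135, 0.004, 0.219]
ft_force: [0.2, 0.6, 0.5]
opening: 0.085
```

```bash
python3 - <<'E'
from h import *
d=snap('wrist','w11');st();print(dock(env.state()['tool_pos']))
E
```

```text
{'time_s': 12.95, 'q': [0.1042, 0.4424, 1.796, -0.0086, 0.9051, -0.1097], 'tool_pos': [0.5285, 0.0952, 0.0616], 'ee_rot': [3.1351, 0.0028, 0.2192], 'ft_force': [0.9393, 0.3165, 0.6196], 'opening': 0.085}
[0.0013 0.0557]
```

View pics/w11.png

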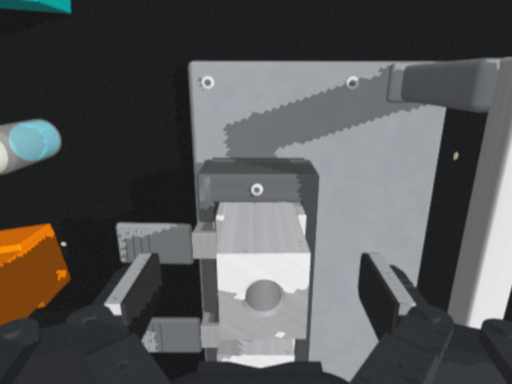

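The fingers straddle the cell, whose well is at (264,294). I'll close on it.

Request:
{"fn": "drive_tool", "kwargs": {"increments": [{"slide": [0, 0, 0], "rot": [0, 0, 0], "gripper": 0.05}, {"slide": [0, 0, 0], "rot": [0, 0, 0], "gripper": 0.03}, {"slide": [0, 0, 0], "rot": [0, 0, 0], "gripper": 0.02}, {"slide": [0, 0, 0], "rot": [0, 0, 0], "gripper": 0.02}, {"slide": [0, 0, 0], "rot": [0, 0, 0], "gripper": 0.02}, {"slide": [0, 0, 0], "rot": [0, 0, 0], "gripper": 0.02}], "squeeze": 50}}

```text
time_s: 13.55
tool_pos: [0.5288, 0.0952, 0.0621]
ee_rot: [3.135, 0.002, 0.219]
ft_force: [-1.7, -0.2, 2.8]
opening: 0.0333
```

Request:
{"fn": "drive_tool", "kwargs": {"increments": [{"slide": [0, 0, 0.005], "rot": [0, 0, 0], "gripper": 0.02}, {"slide": [0, 0, 0.015], "rot": [0, 0, 0], "gripper": 0.02}, {"slide": [0, 0, 0.03], "rot": [0, 0, 0], "gripper": 0.02}, {"slide": [0, 0, 0.045], "rot": [0, 0, 0], "gripper": 0.02}, {"slide": [0, 0, 0.06], "rot": [0, 0, 0], "gripper": 0.02}, {"slide": [0, 0, 0.06], "rot": [0, 0, 0], "gripper": 0.02}]}}

```text
time_s: 14.15
tool_pos: [0.5299, 0.0953, 0.1243]
ee_rot: [3.135, -0.001, 0.219]
ft_force: [-0.5, 0.5, -1.9]
opening: 0.0334
```

```bash
python3 - <<'E'
from h import *
d=snap('side','d12');st()
im2=cv2.resize(d['image'][150:300,190:340],None,fx=4,fy=4,interpolation=cv2.INTER_CUBIC); cv2.imwrite('pics/d12z.png',im2[:,:,::-1])
E
```

```text
{'time_s': 14.2, 'q': [0.1042, 0.3625, 1.7301, -0.0079, 1.0485, -0.1111], 'tool_pos': [0.5292, 0.0952, 0.1232], 'ee_rot': [3.1348, 0.0002, 0.2192], 'ft_force': [-1.0324, 0.63, -3.183], 'opening': 0.0336}
```

View pics/d12z.png

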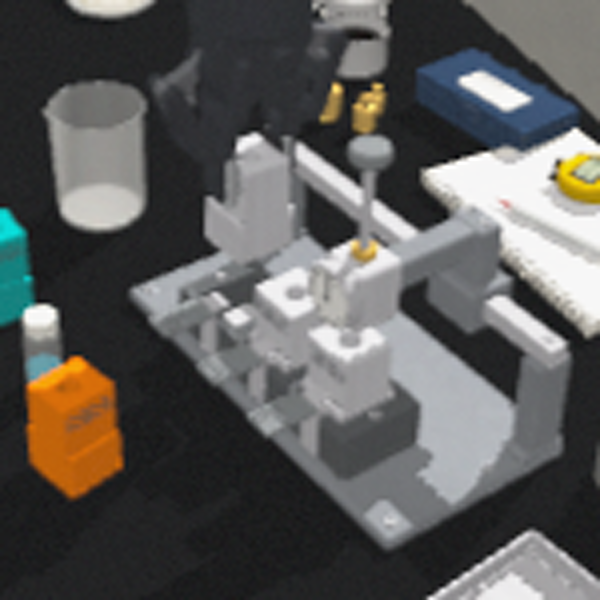

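Request:
{"fn": "drive_tool", "kwargs": {"increments": [{"slide": [0, 0, 0.02], "rot": [0, 0, 0], "gripper": 0.02}, {"slide": [-0.005, 0, 0.055], "rot": [0, 0, 0], "gripper": 0.02}, {"slide": [-0.015, 0, 0.095], "rot": [0, 0, 0], "gripper": 0.02}, {"slide": [-0.025, -0.01, 0.135], "rot": [0, 0, 0], "gripper": 0.02}, {"slide": [-0.035, -0.025, 0.165], "rot": [0, 0, 0], "gripper": 0.02}, {"slide": [-0.04, -0.05, 0.18], "rot": [0, 0, 0], "gripper": 0.02}, {"slide": [-0.04, -0.085, 0.18], "rot": [0, 0, 0], "gripper": 0.02}, {"slide": [-0.04, -0.12, 0.18], "rot": [0, 0, 0.01], "gripper": 0.02}, {"slide": [-0.025, -0.155, 0.18], "rot": [0, 0, 0.02], "gripper": 0.02}, {"slide": [-0.01, -0.19, 0.18], "rot": [0, 0, 0.03], "gripper": 0.02}, {"slide": [0.01, -0.22, 0.18], "rot": [0, 0, 0.04], "gripper": 0.02}, {"slide": [0.025, -0.25, 0.175], "rot": [0, 0, 0.04], "gripper": 0.02}]}}

```text
time_s: 15.4
tool_pos: [0.5545, -0.1562, 0.2974]
ee_rot: [3.135, 0.001, 0.259]
ft_force: [0.2, 0.7, -2.5]
opening: 0.0334
```

Request:
{"fn": "drive_tool", "kwargs": {"increments": [{"slide": [0.01, -0.02, -0.01], "rot": [0, 0, 0], "gripper": 0.02}, {"slide": [0.02, -0.035, -0.03], "rot": [0, 0, 0], "gripper": 0.02}, {"slide": [0.025, -0.045, -0.06], "rot": [0, 0, 0], "gripper": 0.02}, {"slide": [0.028, -0.047, -0.09], "rot": [0, 0, 0], "gripper": 0.02}, {"slide": [0.028, -0.047, -0.12], "rot": [0, 0, 0], "gripper": 0.02}, {"slide": [0.028, -0.047, -0.15], "rot": [0, 0, 0], "gripper": 0.02}, {"slide": [0.028, -0.047, -0.17], "rot": [0, 0, 0], "gripper": 0.02}, {"slide": [0.028, -0.047, -0.175], "rot": [0, 0, 0], "gripper": 0.02}]}}

```text
time_s: 16.2
tool_pos: [0.5792, -0.2016, 0.1181]
ee_rot: [3.141, 0.008, 0.259]
ft_force: [0.1, 0.3, -2.7]
opening: 0.0334
```

```bash
python3 - <<'E'
from h import *
d2=snap('side','d13');d=snap('scene','s13');st()
im2=cv2.resize(d['image'][180:330,230:430],None,fx=4,fy=4,interpolation=cv2.INTER_CUBIC); cv2.imwrite('pics/s13z.png',im2[:,:,::-1])
im2=cv2.resize(d2['image'][200:350,230:430],None,fx=4,fy=4,interpolation=cv2.INTER_CUBIC); cv2.imwrite('pics/d13z.png',im2[:,:,::-1])
E
```

```text
{'time_s': 16.3, 'q': [-0.4006, 0.4599, 1.5611, -0.0058, 1.1216, -0.6572], 'tool_pos': [0.5813, -0.2025, 0.1207], 'ee_rot': [3.138, 0.004, 0.2592], 'ft_force': [-1.0713, 0.171, -2.7713], 'opening': 0.0331}
```

View pics/s13z.png

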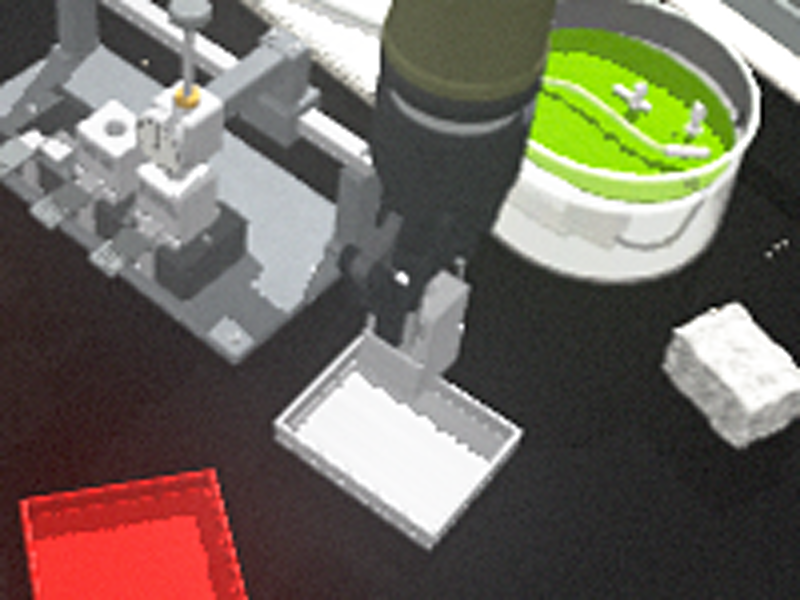

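View pics/d13z.png

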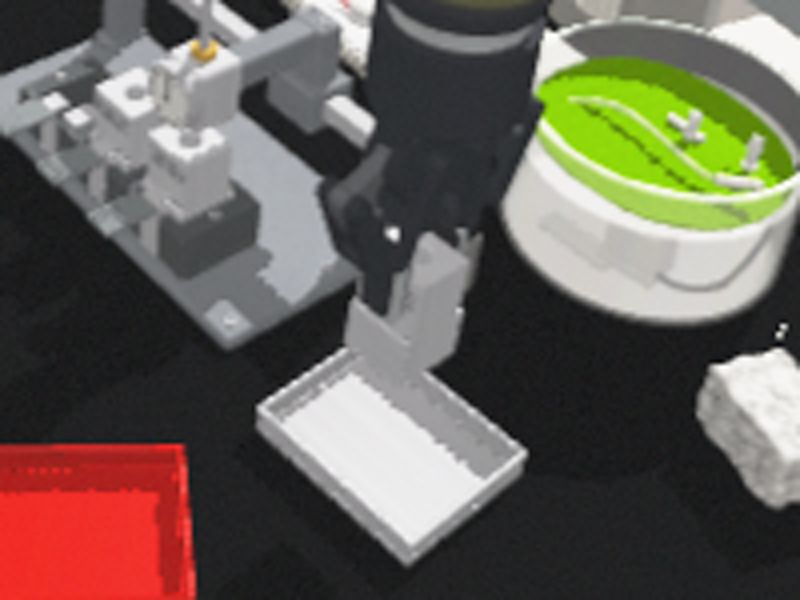

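```bash
python3 - <<'E'
from h import *
a=load('scene0');b=load('side0')
fa=lambda u,v:((u+.5)/4-.5+180,(v+.5)/4-.5+145)
fb=lambda u,v:((u+.5)/4-.5+180,(v+.5)/4-.5+150)
print(onz(a,fa(633,348),.056),onz(b,fb(659,412),.056))
P=onz(a,fa(633,348),.056)[:2]-[.584,-.203]; y=.2592; print(P@[np.cos(y),np.sin(y)],P@[-np.sin(y),np.cos(y)])
E
```

```text
[ 0.68641953 -0.10630703  0.056     ] [ 0.68422267 -0.10399639  0.056     ]
0.12378135890467985 0.06721209104048369
```

Request:
{"fn": "drive_tool", "kwargs": {"increments": [{"slide": [0.002, -0.001, -0.02], "rot": [0, 0, 0], "gripper": 0.02}, {"slide": [0.002, -0.001, -0.04], "rot": [0, 0, 0], "gripper": 0.02}, {"slide": [0.002, -0.001, -0.058], "rot": [0, 0, 0], "gripper": 0.02}, {"slide": [0.002, -0.001, -0.07], "rot": [0, 0, 0], "gripper": 0.02}, {"slide": [0.002, -0.001, -0.076], "rot": [0, 0, 0], "gripper": 0.02}, {"slide": [0.002, -0.001, -0.08], "rot": [0, 0, 0], "gripper": 0.02}, {"slide": [0.002, -0.001, -0.08], "rot": [0, 0, 0], "gripper": 0.02}]}}

```text
time_s: 17.0
tool_pos: [0.5835, -0.2036, 0.041]
ee_rot: [3.138, 0.004, 0.259]
ft_force: [0.2, -0.3, -1.8]
opening: 0.0333
```

Request:
{"fn": "drive_tool", "kwargs": {"increments": [{"slide": [0, 0, -0.0015], "rot": [0, 0, 0], "gripper": 0.02}, {"slide": [0, 0, -0.003], "rot": [0, 0, 0], "gripper": 0.02}, {"slide": [0, 0, -0.003], "rot": [0, 0, 0], "gripper": 0.02}]}}

```text
time_s: 17.3
tool_pos: [0.5842, -0.2038, 0.0387]
ee_rot: [3.137, 0.002, 0.259]
ft_force: [-0.1, -0.8, 0.2]
opening: 0.0332
```

```bash
python3 - <<'E'
from h import *
d2=snap('side','d14');st()
im2=cv2.resize(d2['image'][200:350,230:430],None,fx=4,fy=4,interpolation=cv2.INTER_CUBIC); cv2.imwrite('pics/d14z.png',im2[:,:,::-1])
E
```

```text
{'time_s': 17.35, 'q': [-0.4008, 0.5567, 1.6348, -0.0064, 0.9487, -0.6562], 'tool_pos': [0.5842, -0.2038, 0.0387], 'ee_rot': [3.1367, 0.0022, 0.2592], 'ft_force': [-0.5192, -0.142, 0.966], 'opening': 0.0334}
```

View pics/d14z.png

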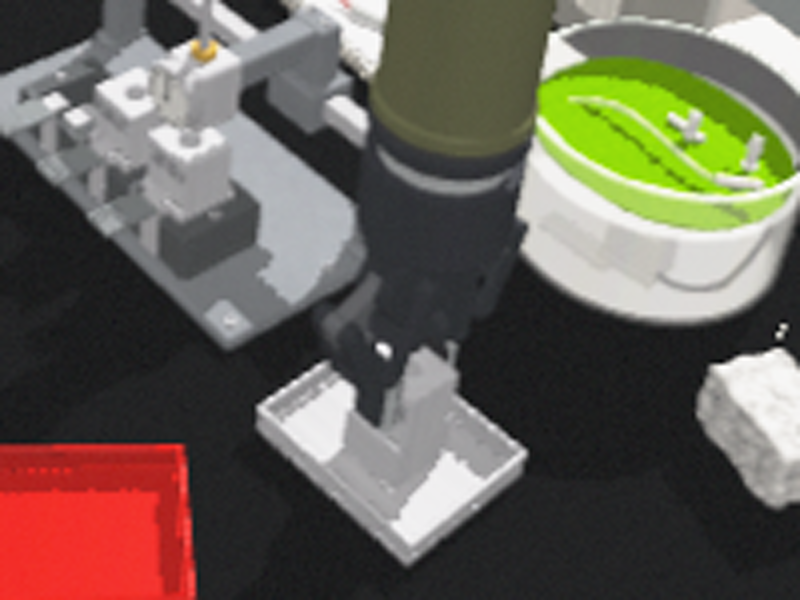

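The cell stands on the tray floor: its weight has gone from the wrist reading. I'll release it and rise.

Request:
{"fn": "drive_tool", "kwargs": {"increments": [{"slide": [0, 0, 0], "rot": [0, 0, 0], "gripper": 0.04}, {"slide": [0, 0, 0], "rot": [0, 0, 0], "gripper": 0.055}, {"slide": [0, 0, 0], "rot": [0, 0, 0], "gripper": 0.07}, {"slide": [0, 0, 0], "rot": [0, 0, 0], "gripper": 0.07}, {"slide": [0, 0, 0.01], "rot": [0, 0, 0], "gripper": 0.07}, {"slide": [0, 0, 0.03], "rot": [0, 0, 0], "gripper": 0.07}, {"slide": [0, 0, 0.065], "rot": [0, 0, 0], "gripper": 0.07}, {"slide": [0, 0, 0.11], "rot": [0, 0, 0], "gripper": 0.07}, {"slide": [0, 0, 0.15], "rot": [0, 0, 0], "gripper": 0.07}, {"slide": [-0.02, -0.02, 0.19], "rot": [0, 0, 0], "gripper": 0.07}, {"slide": [-0.03, -0.04, 0.2], "rot": [0, 0, 0], "gripper": 0.07}]}}

```text
time_s: 18.45
tool_pos: [0.5558, -0.2449, 0.2453]
ee_rot: [3.13, -0.005, 0.261]
ft_force: [1.7, 0.4, -1.0]
opening: 0.07
```

```bash
python3 - <<'E'
from h import *
d=snap('scene','s15');d2=snap('side','d15');st()
im2=cv2.resize(d['image'][145:335,170:420],None,fx=3.1,fy=3.1,interpolation=cv2.INTER_CUBIC); cv2.imwrite('pics/s15z.png',im2[:,:,::-1])
im2=cv2.resize(d2['image'][150:350,170:420],None,fx=3,fy=3,interpolation=cv2.INTER_CUBIC); cv2.imwrite('pics/d15z.png',im2[:,:,::-1])
E
```

```text
{'time_s': 18.55, 'q': [-0.484, 0.3388, 1.4272, -0.0066, 1.3668, -0.7396], 'tool_pos': [0.5546, -0.2466, 0.2429], 'ee_rot': [3.1309, -0.0022, 0.2568], 'ft_force': [0.2964, 0.4684, 0.4097], 'opening': 0.07}
```

View pics/s15z.png

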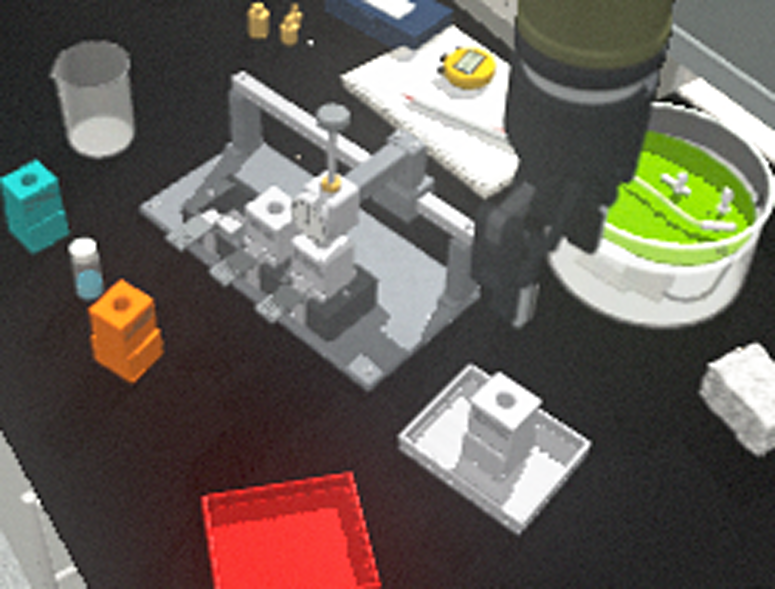

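View pics/d15z.png

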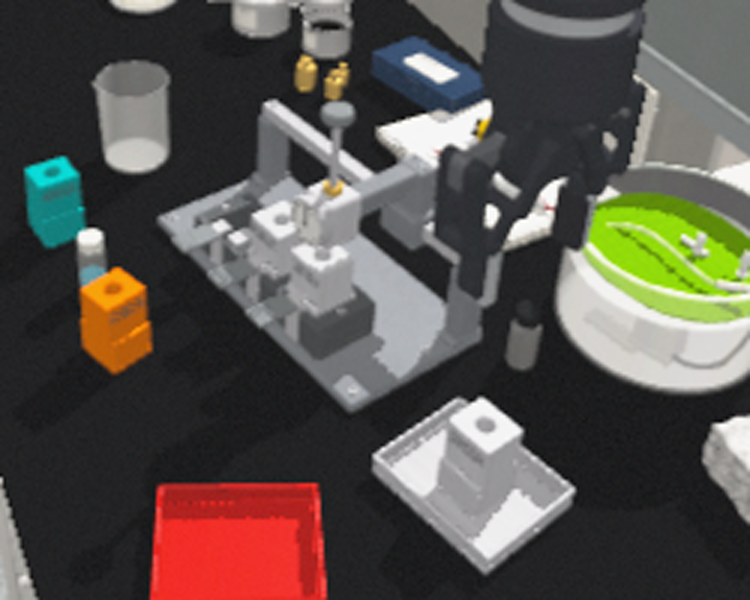

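```bash
python3 - <<'E'
from h import *
print(env.job_done())
E
```

```text
the job is handed in; nothing more can be done
None
```

The blocked cell was the left one. It now stands upright inside the steel tray, and I handed the job in at about 18.6 s of the 72 s allowed.

- **Measuring:** I slid the gauge over the left well and pressed the rod. It bottomed at about 51 mm of travel, against about 64 mm for a clear well, so I did not measure the other two.
- **Moving the cell:** I slid the gauge across to the right bay, pressed the left paddle and saw the cell spring up about 10 mm. I then gripped the cell front and back and carried it over the gauge to the tray.
- **Last pictures:** The cell is upright on the tray floor. The middle and right cells are still seated in the dock, the beaker and vials stand undisturbed, and the gripper is clear of everything.

**Forces and contacts:**
- **Rod press:** the wrist read about 38 N when the rod bottomed, firmer than "gently" intends, and I backed off at once.
- **Paddle press:** the wrist read about 18 N in all, with about 11 N of that sideways. A gripper link probably touched the raised cell.

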